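Dispense one sample dish and push it into the dish stop

TASK

Press the dispenser's plunger down once, all the way, so that a single dish comes out, and let the plunger come back up. Then push that dish along the bench, without picking it up, into the bay of the H-shaped steel dish stop that faces the dispenser, until it sits fully home against the stop's middle wall. Leave the other dishes in the dispenser and everything else on the bench where it is.

Things in the scene. Friction and masses are not known exactly. Their poses are not given: they have to be found in the camera images.
- dispenser: Dish dispenser fixed to the bench, white and clear plastic. Origin on the bench under the middle of its open magazine (outside 60 x 64 mm, 52 mm high), where four dishes lie stacked on the bare bench. Its -x axis points out of the outlet, a gate one dish high; on its +x side is the plunger housing, reaching to x = 134 mm, 80 mm wide at the foot, 42 mm high.
- plunger_top (a point): Centre of the top face of the plunger cap, a grey round button 36 mm in diameter on a steel stem, at x = 80 mm, y = 0 in the dispenser's frame and 82 mm above the bench when up; the point moves with the cap.
- plunger (a joint): How far the plunger is pressed, in m: 0 up, 0.030 fully down at its hard stop. A damped spring resists with about 7.5 N at the top, 15 N at the bottom, and brings it back. It drives a hidden pusher 3 mm per mm pressed, which slides the lowest dish out on the bench; when the plunger is back up the next dish has dropped, and a second press would push that out too.
- outlet (a point): Point on the bench 87 mm in front of the magazine's centre, about where the centre of a dish ejected by a full slow press lies; a fast press throws it some cm further.
- dish0: Lidded round sample dish of white plastic, 50 mm in diameter, 11 mm high, about 25 g, origin at the centre of its underside. It is the lowest of the stack: the one that comes out.
- dish1: Lidded round sample dish of white plastic, 50 mm in diameter, 11 mm high, about 25 g, origin at the centre of its underside. Second from below; it must stay in the magazine.
- dish2: Lidded round sample dish of white plastic, 50 mm in diameter, 11 mm high, about 25 g, origin at the centre of its underside. Third from below; it must stay in the magazine.
- dish3: Lidded round sample dish of white plastic, 50 mm in diameter, 11 mm high, about 25 g, origin at the centre of its underside. The top one; it must stay in the magazine.
- stop: H-shaped dish stop of dark bare steel, 14 mm high, fixed to the bench left (+y) or right (-y) of the dispenser (tube rack on the other side). Origin on the bench at its centre. Middle wall along x (faces at y = +-3 mm), two rails along y (inside faces x = +-28 mm, ends y = +-31 mm, then flared out to y = +-41, x = +-40 mm): two bays 56 mm wide, open to +y and -y.
- bay_left (a point): On the bench in the stop's +y bay: where the centre of a dish lies when it is fully home (28 mm from the stop's centre). This bay is used when the stop stands to the right (-y) of the dispenser.
- bay_right (a point): The same in the stop's -y bay, used when the stop stands to the left (+y) of the dispenser.
- rack: Bystander: white test tube rack, 134 x 56 mm (x, y), with glass tubes up to 106 mm high. Origin under its centre.
- jar: Bystander: small amber jar, 40 mm in diameter, 50 mm high. Origin under its centre.
- reagent: Bystander: amber bottle, 60 mm in diameter, 110 mm high. Origin under its centre.
- beaker: Bystander: glass beaker, 70 mm in diameter, 90 mm high. Origin under its centre.
- culture_dish: Bystander: large clear culture dish, 90 mm in diameter, 16 mm high. Origin under its centre.
- spatula: Bystander: spatula lying on the bench, 160 mm long along its x axis.
- marker: Bystander: marker pen lying on the bench, 125 mm long along its x axis (from x = -45 to 80 mm), 13 mm thick.
Not all that is in view belongs to the job. Of the things that look like the stop, the smaller one is meant.

How it is judged (in metres and radians):
On the way, in this order (a step that is already met when the one before it is completed fails the run):
1. the plunger is pressed all the way (over 26 mm) and the lowest dish is out of the dispenser (value of joint plunger above 0.026 m and x of dish0 in the frame of dispenser below -0.07 m and contact force between the fingers and plunger above 0.5 N), for 0.1 s.
2. the plunger is back up, with one dish out (value of joint plunger below 0.003 m and x of dish0 in the frame of dispenser below -0.065 m), for 0.2 s.
3. the dish is home in the bay that faces the dispenser (((world y of stop above 0 m and horizontal distance between dish0 and bay_right below 0.006 m) or (world y of stop below 0 m and horizontal distance between dish0 and bay_left below 0.006 m))), for 0.2 s.
At the end, for the whole second after the job is handed in: The dish lies flat and at rest on the bench, its centre within 6 mm of the fully-home point of the bay that faces the dispenser; the plunger is up (within 3 mm); the other three dishes are in the magazine (((world y of stop above 0 m and horizontal distance between dish0 and bay_right below 0.006 m) or (world y of stop below 0 m and horizontal distance between dish0 and bay_left below 0.006 m)) and height (world z) of dish0 below 0.003 m and angle between dish0's own z axis and vertical below 0.06 rad and linear speed of dish0 below 0.01 m/s and value of joint plunger below 0.003 m and x of each of dish1, dish2, dish3 in the frame of dispenser above -0.012 m); the robot touches nothing.
It fails at once if a second dish comes out of the dispenser or a dish is taken from the magazine (x of any of dish1, dish2, dish3 in the frame of dispenser below -0.025 m or distance of any of dish1, dish2, dish3 from where it was at the start of the episode above 0.03 m).
It fails at once if the dish is lifted (8 mm) or tipped (0.35 rad) (height (world z) of dish0 above 0.008 m or angle between dish0's own z axis and vertical above 0.35 rad).
It fails at once if a bystander is moved more than 15 mm (distance of any of rack, jar, reagent, beaker, culture_dish, spatula, marker from where it was at the start of the episode above 0.015 m).
It also fails if it takes over 72 s, if anything falls off the work surface, if the arm or the gripper's body presses on something with over 40 N, if the wrist force passes 120 N, or if a joint passes its speed limit or range.

ROBOT

A 6-joint arm with a two-finger parallel gripper is mounted at the origin on the work surface. World frame = base frame: x ahead of the robot, y to its left, z up, the work surface at z = 0. Lengths are in mm, angles in rad, forces in N, time in s.
With the tool pointing down it reaches from about 300 to 775 mm from the base axis. Payload 14.6 kg.
Tool frame: the origin (TCP) lies midway between the tips of the shut fingers; the grasp point (between the pads) lies 19 mm behind it (manip.hold_point_z is the distance from the TCP to the grasp point, in mm); z points along the fingers, y is the direction in which the jaws open and shut (so a half turn about z gives the same grasp; the last joint's range is limited). The gripper opens to 94 mm and grips with 3 to 60 N. Pads are 16 mm wide; open, the fingers measure 119 mm over their backs; the gripper's body (75 mm by 177 mm) begins 78 mm behind the grasp point.
Start: joints at [-1.228, 0.3, 1.521, -0, 1.321, -0.067], TCP at [219.126, -504.453, 205.446] pointing down, gripper open.
Joint ranges: [-3.03, 3.03], [-0.79, 2.21], [0.23, 2.52], [-1.04, 4.18], [0, 3.07], [-2.55, 2.55]. Speed limits (rad/s): [2.22, 2.22, 2.57, 3.14, 3.14, 3.14].

INTERFACE

Orientations are given as [roll, pitch, yaw] about the fixed x, y, z axes, in that order (R = Rz(yaw) Ry(pitch) Rx(roll)).
In Python, from cell import manip gives the robot as it stands.
- The arm moves only by the shell command python3 -m crank 'ROWS' [OPENING] [FORCE]. ROWS is JSON, a list of rows, each an object with "offset": the shift along the world's x, y, z in m, a list of three; "spin": the turn about the world's z in degrees. In form: [{"offset": [dx, dy, dz], "spin": spin}, ...]. A call has exactly 8 rows; each row is the pose to reach, as a shift and turn from the pose measured when the call began; what a row does not reach only later rows make up. A row lasts 1/12 s, in which the tool goes at most 41.7 mm and 7.16 degrees, less where a joint would pass 70% of its speed; a pose out of reach is approached as far as the arm can. A call with a gripper value outside its range is refused whole. OPENING is the opening, from 0 (shut) to 1 (fully open), set as the call begins (- or left out, the last holds). The fingers move at their own pace and stop on an object; FORCE is the grip in N (left out, the last holds). Time passes only in rows, so rows that repeat a pose let the fingers close, or fill a call up. It gives the time, the measured TCP pose, the force and the opening at its end, in the units of the state.
- manip.read_state(): the state, without advancing time (a new reading comes with each control period).
- manip.camera(name): name is "side" or "top"; returns a dict with "pixels" (384x512x3 uint8, red, green, blue), "fx", "fy", "cx", "cy" (pixels), "extrinsics" (4x4, takes a point from world to camera coordinates). Camera axes: x right, y down, z forward; pixel columns grow to the right and rows downward; lengths in mm; the calibration is good to about 2 mm. A picture is of the moment at which its call begins. There is no depth.
- manip.sign_off(): hands the job in, once; it reports no verdict.
Trained networks look in a picture, given as the dict that the camera call returned (one of the last four; its "shot" number tells which), for a name from the list of things; names that differ only in an ending like _2 or _b are one class to them, and where a whole thing is asked for, a point or a joint stands for the part that bears it (a point fixed in the world has none). Each returns a list of dicts, best first, with "conf" (0 to 1); they miss things now and then, are a little off and sometimes report something else, mostly with a low value. They report only what shows in the picture. A call takes as long as a camera call. They do not tell look-alikes from the thing itself.
- manip.search_frame(picture, name): "location" ([x, y, z] in mm, in world coordinates, good to about 4 mm: the middle of the surface that is visible of it).
- manip.masks_of(picture, name): "mask" (384x512 bool, what is visible of it).
The state is a dict: "clock": time; "joints": joint angles; "qd": joint speeds; "effort": joint torques, N m; "eef_pos": TCP position; "eef_rot": TCP orientation; "wrist_force": force on the tool from outside, world axes, zero at the start; "moment": the same for the moment, N m; "finger_gap": finger opening in mm.
Only numpy, scipy, OpenCV 4.12 (cv2) and the standard library are available. Lean on these libraries where they do the work, as an engineer would, in place of code of your own. Each camera call takes 0.05 s, during which the arm holds its last target. There are 200 camera calls.

## Working session

There is one attempt and no reset: what is moved stays moved. The work goes in short steps, Python scripts to look and compute and a shell command to move; the robot and the scene stay as the last step left them, time stands still between calls to the robot, and variables do not carry over. Pictures are saved under pics/ and viewed, about 8 in all and at most 12, crops included, and the job is handed in when it is done.

```bash
mkdir -p pics; cat > h.py <<'E'
from cell import manip
import numpy as np, cv2
def save(p,n,crop=None,s=1):
    im=p["pixels"][:,:,::-1]
    if crop: im=im[crop[1]:crop[3],crop[0]:crop[2]]
    cv2.imwrite("pics/"+n,cv2.resize(im,None,fx=s,fy=s,interpolation=cv2.INTER_CUBIC))
def ray(p,u,v,z):
    E=np.array(p["extrinsics"]);R,t=E[:3,:3],E[:3,3];c=-R.T@t
    d=R.T@np.array([(u-p["cx"])/p["fx"],(v-p["cy"])/p["fy"],1]);return c+d*(z-c[2])/d[2]
def proj(p,X):
    q=np.array(p["extrinsics"])@np.r_[X,1];return np.array([p["fx"]*q[0]/q[2]+p["cx"],p["fy"]*q[1]/q[2]+p["cy"]])
E
python3 - <<'E'
from h import *
a=manip.camera("top");b=manip.camera("side");save(a,"t0.png",s=1.5);save(b,"s0.png",s=1.5)
np.set_printoptions(precision=1,suppress=True)
for p in (a,b):
    for n in ["dispenser","plunger_top","plunger","stop","dish3","rack","jar","reagent","beaker","culture_dish","spatula","marker"]:
        print(n,[(np.array(r["location"]).round(1).tolist(),round(r["conf"],2)) for r in manip.search_frame(p,n)])
s=manip.read_state();print(s["clock"],s["eef_pos"],s["eef_rot"],s["finger_gap"])
E
```

```text
dispenser [([633.7, -17.0, 40.3], 0.73)]
plunger_top []
plunger [([646.0, -15.2, 84.6], 0.67)]
stop [([512.7, 209.7, 14.9], 0.8), ([346.2, 232.1, 19.3], 0.55)]
dish3 [([563.6, -25.1, 45.1], 0.66)]
rack [([526.6, -228.2, 62.8], 0.68)]
jar [([657.2, 172.3, 49.4], 0.53)]
reagent [([716.8, -224.4, 80.1], 0.71), ([472.8, 375.0, 4.8], 0.23)]
beaker [([734.5, 327.5, 49.1], 0.8)]
culture_dish [([560.9, -376.1, 13.2], 0.95), ([738.0, 323.0, 50.0], 0.24)]
spatula [([473.0, 373.9, 2.2], 0.55), ([512.4, 205.1, 18.7], 0.27)]
marker [([775.6, 36.4, 13.7], 0.69)]
dispenser [([620.7, 10.3, 39.4], 0.7), ([720.2, -214.4, 58.2], 0.32)]
plunger_top [([660.3, 183.3, 35.9], 0.74), ([641.7, -13.4, 76.1], 0.41)]
plunger [([640.8, -11.3, 82.5], 0.66)]
stop [([511.5, 215.2, 12.7], 0.86), ([350.7, 233.2, 15.3], 0.77)]
dish3 [([563.5, -19.1, 43.1], 0.45), ([476.7, 387.6, 3.3], 0.33)]
rack [([524.9, -222.4, 55.2], 0.62)]
jar [([656.9, 183.5, 35.3], 0.54)]
reagent [([719.7, -214.6, 56.3], 0.63)]
beaker [([730.5, 324.4, 61.3], 0.7)]
culture_dish [([552.0, -388.7, 14.7], 0.57)]
spatula [([472.4, 386.1, 1.0], 0.87)]
marker [([509.9, 213.1, 11.8], 0.18)]
1.3 [ 219.1 -504.5  205.5] [3.1 0.  0.4] 94.20073675977808
```

View pics/t0.png

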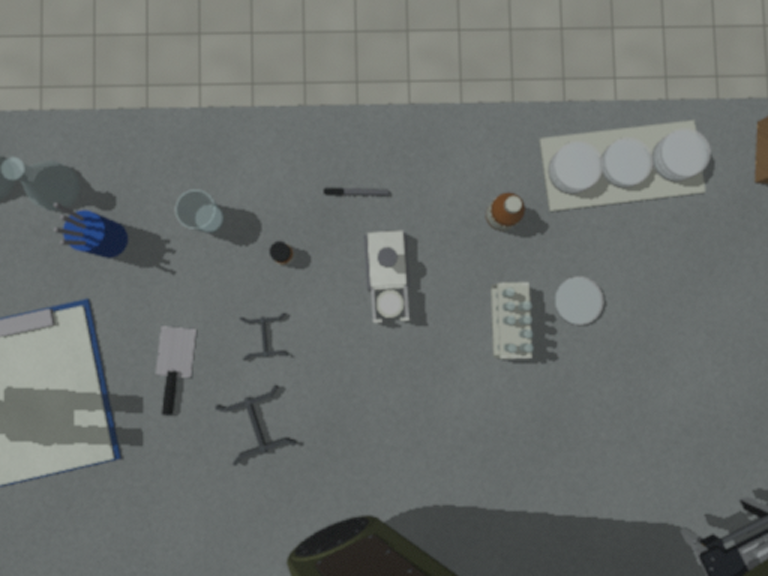

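```bash
python3 - <<'E'
from h import *
a=manip.camera("top");im=a["pixels"]
cv2.imwrite("pics/m0.png",np.hstack([cv2.resize(im[:,:,::-1][int(v)-50:int(v)+50,int(u)-50:int(u)+50],(400,400),interpolation=cv2.INTER_CUBIC) for u,v in [proj(a,[512,212,7]),proj(a,[600,-17,40])]]))
print([proj(a,x) for x in ([512,212,7],[350,232,7],[600,-17,40],[0,0,0],[500,0,0])],a["cx"],a["fx"])
for n in ["stop","plunger","dispenser"]:
  for r in manip.masks_of(a,n):
    m=r["mask"].astype(np.uint8);c=max(cv2.findContours(m,0,2)[0],key=cv2.contourArea)
    z={"stop":14,"plunger":82,"dispenser":50}[n]
    W=np.array([ray(a,*p[0],z)[:2] for p in c],np.float32)
    print(n,r["conf"],cv2.minAreaRect(W),W.mean(0))
E
```

```text
[array([175.20744495, 224.52689049]), array([168.65477481, 283.82400158]), array([257.22447399, 190.0374634 ]), array([256.20279578, 410.76058491]), array([251.82465421, 226.88372686])] 260.04007969565987 412.1284138639427
stop 0.74 ((510.82452392578125, 208.079345703125), (75.1014404296875, 79.98188018798828), 5.101255416870117) [510.48737 206.64742]
stop 0.57 ((353.4459228515625, 227.2422332763672), (107.98698425292969, 109.16402435302734), 18.118209838867188) [350.5389  227.49098]
plunger 0.2 ((515.9713134765625, 181.51718139648438), (48.97852325439453, 72.41722106933594), 88.51665496826172) [514.4249  183.54486]
dispenser 0.88 ((638.8187255859375, -18.672863006591797), (113.310302734375, 73.79106140136719), 2.5423765182495117) [632.8391   -21.992266]
dispenser 0.25 ((513.1917724609375, 199.60743713378906), (68.08580780029297, 67.20333099365234), 5.752901554107666) [520.98785 202.07896]
```

View pics/m0.png

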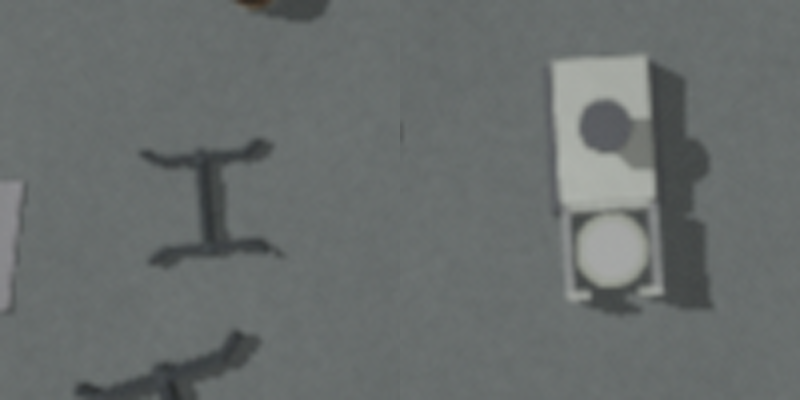

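```bash
python3 - <<'E'
from h import *
a=manip.camera("top")
f=lambda u,v,z:ray(a,207+(u-400)/4-.5,140+v/4-.5,z)[:2].round(1)
g=lambda u,v,z:ray(a,125+u/4-.5,174+v/4-.5,z)[:2].round(1)
print("plunger",f(605,126,82),"dish3",f(611,250,44))
print("housing",f(552,60,42),f(648,57,42),f(655,205,42),f(555,208,42))
print("mag",f(572,300,52),f(663,295,52))
print("stop wall",g(205,155,14),g(215,247,14), "tips",[g(*p,14) for p in [(143,154),(268,145),(153,262),(282,254)]])
b=manip.camera("side")
u,v=proj(b,[590,-20,30]).astype(int);u2,v2=proj(b,[512,208,7]).astype(int)
print(u,v,u2,v2)
save(b,"s1.png",s=1.5)
s=manip.read_state();print(s["eef_rot"],s["joints"])
E
```

```text
plunger [646.9 -18.9] dish3 [567.2 -21.6]
housing [697.7  15.3] [698.3 -50.2] [597.1 -52.2] [596.6  15.6]
mag [534.    5.5] [535.8 -55.5]
stop wall [545.8 208.8] [482.4 202.8] tips [array([547.5, 251.3]), array([551.6, 165.4]), array([473.2, 245.3]), array([476.4, 156.9])]
251 203 252 264
[-3.14153974e+00 -7.10036253e-06  4.09785679e-01] [-1.22761389e+00  2.99924935e-01  1.52100331e+00  3.67774021e-06
  1.32071767e+00 -6.66041537e-02]
```

View pics/s0.png

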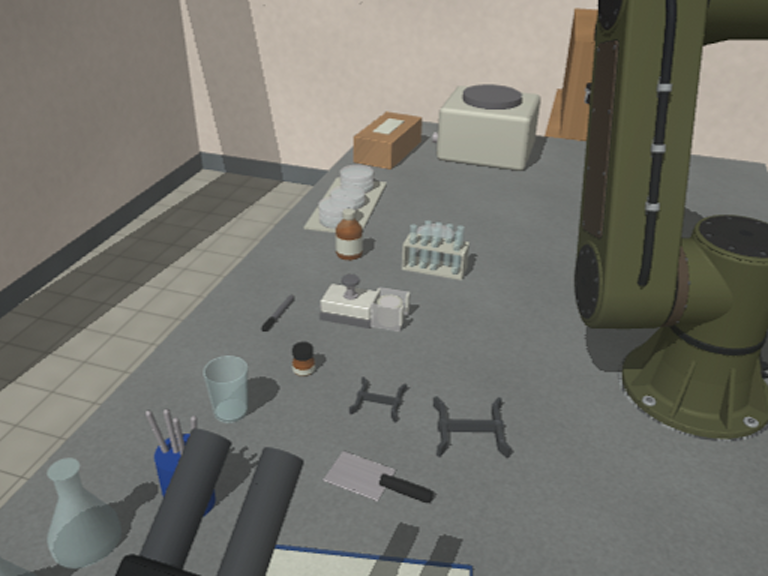

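```bash
python3 -m crank '[{"offset":[0.04,0.045,0],"spin":7},{"offset":[0.06,0.07,0],"spin":14},{"offset":[0.09,0.1,0],"spin":20},{"offset":[0.12,0.135,0],"spin":27},{"offset":[0.145,0.165,0],"spin":34},{"offset":[0.17,0.195,0],"spin":40},{"offset":[0.195,0.22,0],"spin":47},{"offset":[0.22,0.25,0],"spin":54}]' 0 20
```

```text
clock: 2.27
eef_pos: [440.3, -252.8, 205.7]
eef_rot: [3.141, 0.0, 1.358]
wrist_force: [1.1, -0.3, -0.0]
finger_gap: 44.2
```

```bash
python3 -m crank '[{"offset":[0.03,0.03,0],"spin":6},{"offset":[0.055,0.06,0],"spin":12},{"offset":[0.08,0.09,0],"spin":12},{"offset":[0.105,0.12,-0.01],"spin":12},{"offset":[0.13,0.15,-0.03],"spin":12},{"offset":[0.155,0.18,-0.06],"spin":12},{"offset":[0.18,0.21,-0.085],"spin":12},{"offset":[0.205,0.236,-0.1],"spin":12}]' 0 20
python3 - <<'E'
from h import *
a=manip.camera("top");b=manip.camera("side")
ims=[]
for p in(a,b):
    u,v=proj(p,[600,-17,60]).astype(int);ims.append(cv2.resize(p["pixels"][v-50:v+50,u-50:u+50,::-1],(400,400),interpolation=2))
cv2.imwrite("pics/p1.png",np.hstack(ims));s=manip.read_state();print(s["eef_pos"],s["finger_gap"],proj(b,s["eef_pos"]),[proj(b,[600,-17,60])])
E
```

```text
clock: 2.93
eef_pos: [638.4, -23.0, 108.7]
eef_rot: [-3.141, 0.0, 1.568]
wrist_force: [0.1, -1.3, 0.2]
finger_gap: 0.4
[638.48053086 -20.46537661 105.94551268] 0.3458688380485445 [235.5254277  178.12773605] [array([247.70898557, 194.49568802])]
```

View pics/p1.png

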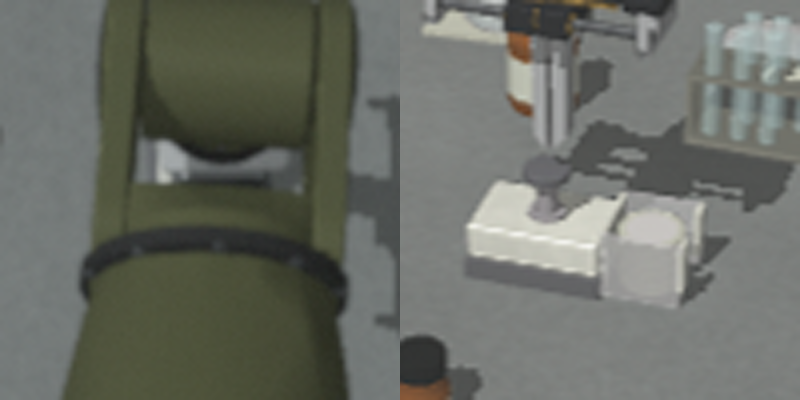

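```bash
python3 -m crank '[{"offset":[0.003,0.002,-0.01],"spin":0},{"offset":[0.006,0.003,-0.02],"spin":0},{"offset":[0.006,0.003,-0.023],"spin":0},{"offset":[0.006,0.003,-0.0245],"spin":0},{"offset":[0.006,0.003,-0.026],"spin":0},{"offset":[0.006,0.003,-0.0275],"spin":0},{"offset":[0.006,0.003,-0.029],"spin":0},{"offset":[0.006,0.003,-0.0305],"spin":0}]' 0 20
```

```text
clock: 3.7
eef_pos: [644.5, -17.6, 77.4]
eef_rot: [-3.138, -0.002, 1.571]
wrist_force: [-4.7, 4.2, 11.5]
finger_gap: 0.1
```

```bash
python3 -m crank '[{"offset":[0,0,-0.0015],"spin":0},{"offset":[0,0,-0.003],"spin":0},{"offset":[0,0,-0.0045],"spin":0},{"offset":[0,0,-0.006],"spin":0},{"offset":[0,0,-0.0075],"spin":0},{"offset":[0,0,-0.009],"spin":0},{"offset":[0,0,-0.0105],"spin":0},{"offset":[0,0,-0.012],"spin":0}]' 0 20
```

```text
clock: 4.37
eef_pos: [644.7, -17.8, 67.8]
eef_rot: [-3.14, -0.002, 1.57]
wrist_force: [-6.1, 4.3, 12.6]
finger_gap: 0.3
```

```bash
python3 -m crank '[{"offset":[0,0,-0.0025],"spin":0},{"offset":[0,0,-0.0045],"spin":0},{"offset":[0,0,-0.0065],"spin":0},{"offset":[0,0,-0.0085],"spin":0},{"offset":[0,0,-0.0105],"spin":0},{"offset":[0,0,-0.0125],"spin":0},{"offset":[0,0,-0.0145],"spin":0},{"offset":[0,0,-0.015],"spin":0}]' 0 20
```

```text
clock: 5.03
eef_pos: [644.8, -17.9, 55.1]
eef_rot: [-3.141, -0.003, 1.57]
wrist_force: [-7.6, 5.1, 16.1]
finger_gap: 0.7
```

```bash
python3 -m crank '[{"offset":[0,0,-0.001],"spin":0},{"offset":[0,0,-0.002],"spin":0},{"offset":[0,0,-0.0025],"spin":0},{"offset":[0,0,-0.0025],"spin":0},{"offset":[0,0,-0.0025],"spin":0},{"offset":[0,0,-0.0025],"spin":0},{"offset":[0,0,-0.0025],"spin":0},{"offset":[0,0,-0.0025],"spin":0}]' 0 20
```

```text
clock: 5.7
eef_pos: [645.0, -18.0, 55.1]
eef_rot: [3.14, -0.004, 1.569]
wrist_force: [-6.8, 5.8, 14.8]
finger_gap: 0.3
```

```bash
python3 -m crank '[{"offset":[0,0,-0.001],"spin":0},{"offset":[0,0,-0.002],"spin":0},{"offset":[0,0,-0.003],"spin":0},{"offset":[0,0,-0.004],"spin":0},{"offset":[0,0,-0.005],"spin":0},{"offset":[0,0,-0.006],"spin":0},{"offset":[0,0,-0.006],"spin":0},{"offset":[0,0,-0.006],"spin":0}]' 0 20
python3 - <<'E'
from h import *
b=manip.camera("side");a=manip.camera("top")
ims=[]
for p in(a,b):
    u,v=proj(p,[560,-17,40]).astype(int);ims.append(cv2.resize(p["pixels"][v-50:v+50,u-50:u+50,::-1],(400,400),interpolation=2))
cv2.imwrite("pics/p2.png",np.hstack(ims))
for p in (a,b):
  print([(np.array(r["location"]).round(1).tolist(),round(r["conf"],2)) for r in manip.search_frame(p,"dish0")])
E
```

```text
clock: 6.37
eef_pos: [645.1, -18.1, 52.2]
eef_rot: [3.138, -0.005, 1.568]
wrist_force: [-9.6, 5.7, 20.0]
finger_gap: 0.7
[([526.3, -229.5, 64.2], 0.5)]
[([474.0, -14.5, 12.5], 0.49), ([557.0, -22.9, 40.0], 0.39)]
```

View pics/p2.png

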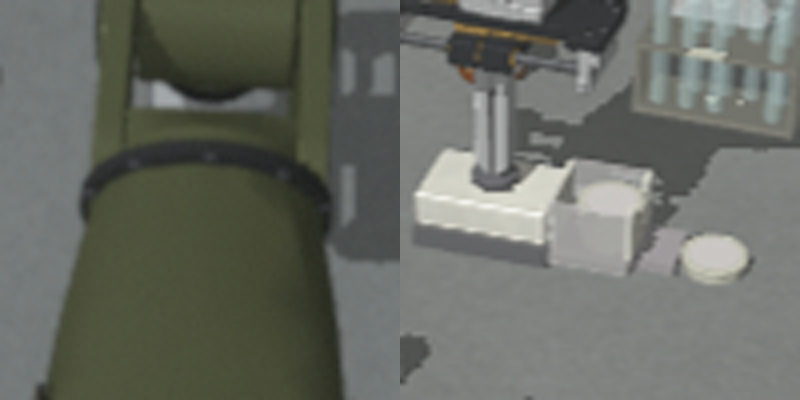

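```bash
python3 -m crank '[{"offset":[0,0,0.003],"spin":0},{"offset":[0,0,0.01],"spin":0},{"offset":[0,0,0.02],"spin":0},{"offset":[0,0,0.035],"spin":0},{"offset":[0,0,0.05],"spin":0},{"offset":[0,0,0.065],"spin":0},{"offset":[0,-0.01,0.08],"spin":0},{"offset":[0,-0.03,0.09],"spin":0}]' 0 20
```

```text
clock: 7.23
eef_pos: [645.3, -47.7, 144.7]
eef_rot: [3.136, -0.004, 1.57]
wrist_force: [0.7, 0.3, 0.4]
finger_gap: 0.6
```

```bash
python3 -m crank '[{"offset":[-0.02,-0.01,0],"spin":0},{"offset":[-0.045,-0.02,0],"spin":0},{"offset":[-0.07,-0.03,0],"spin":0},{"offset":[-0.095,-0.04,0],"spin":0},{"offset":[-0.12,-0.05,0],"spin":0},{"offset":[-0.145,-0.055,0],"spin":0},{"offset":[-0.165,-0.06,0],"spin":0},{"offset":[-0.165,-0.06,0],"spin":0}]' 0.36 20
python3 - <<'E'
from h import *
b=manip.camera("side");a=manip.camera("top")
ims=[]
for p in(a,b):
    u,v=proj(p,[510,-17,40]).astype(int);ims.append(cv2.resize(p["pixels"][v-50:v+50,u-50:u+50,::-1],(400,400),interpolation=2));print(u,v)
cv2.imwrite("pics/p3.png",np.hstack(ims))
s=manip.read_state();print(s["eef_pos"],s["finger_gap"])
for p in (a,b):
  print([(np.array(r["location"]).round(1).tolist(),round(r["conf"],2)) for r in manip.search_frame(p,"dish0")])
E
```

```text
clock: 7.9
eef_pos: [477.5, -108.9, 145.5]
eef_rot: [3.136, -0.004, 1.567]
wrist_force: [0.5, -0.1, -0.0]
finger_gap: 34.0
258 223
277 205
[ 480.21164557 -108.4465564   145.72641358] 33.912112839961374
[([562.0, -24.1, 32.3], 0.66), ([478.7, -24.7, 12.9], 0.48)]
[([473.8, -14.1, 11.2], 0.45)]
```

View pics/p3.png

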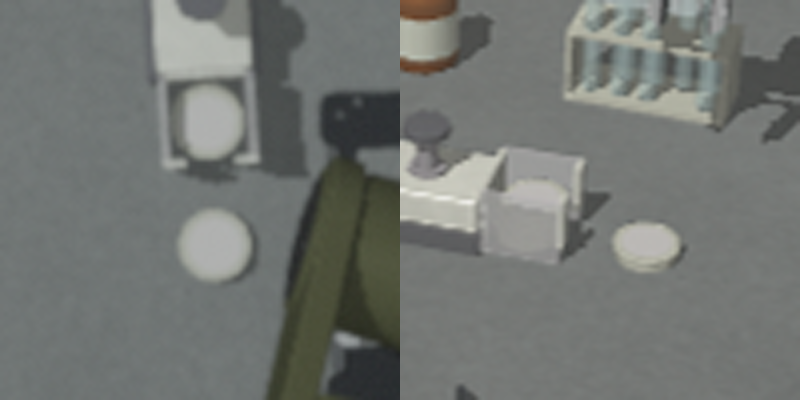

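```bash
python3 -m crank '[{"offset":[0,0.01,-0.02],"spin":0},{"offset":[0,0.02,-0.045],"spin":0},{"offset":[0,0.03,-0.07],"spin":0},{"offset":[0,0.035,-0.095],"spin":0},{"offset":[-0.001,0.035,-0.115],"spin":0},{"offset":[-0.001,0.035,-0.13],"spin":0},{"offset":[-0.001,0.035,-0.138],"spin":0},{"offset":[-0.001,0.035,-0.14],"spin":0}]' 0.36 20
```

```text
clock: 8.77
eef_pos: [479.7, -72.7, 3.9]
eef_rot: [3.137, -0.004, 1.569]
wrist_force: [0.1, 0.6, -0.9]
finger_gap: 33.5
```

```bash
python3 -m crank '[{"offset":[0,0.006,0.001],"spin":0},{"offset":[0,0.012,0.001],"spin":0},{"offset":[0,0.017,0.001],"spin":0},{"offset":[0,0.022,0.001],"spin":0},{"offset":[0,0.027,0.001],"spin":0},{"offset":[0.001,0.032,0.001],"spin":0},{"offset":[0.002,0.037,0.001],"spin":0},{"offset":[0.003,0.042,0.001],"spin":0}]' 0.36 20
```

```text
clock: 9.43
eef_pos: [482.9, -30.2, 5.1]
eef_rot: [3.136, -0.004, 1.57]
wrist_force: [-0.4, -0.2, -0.2]
finger_gap: 33.9
```

```bash
python3 -m crank '[{"offset":[0.002,0.006,0],"spin":0},{"offset":[0.004,0.012,0],"spin":0},{"offset":[0.006,0.018,0],"spin":0},{"offset":[0.008,0.024,0],"spin":0},{"offset":[0.010,0.030,0],"spin":0},{"offset":[0.012,0.036,0],"spin":0},{"offset":[0.014,0.042,0],"spin":0},{"offset":[0.016,0.048,0],"spin":0}]' 0.36 20
python3 - <<'E'
from h import *
b=manip.camera("side");a=manip.camera("top")
ims=[]
for p in(a,b):
    u,v=proj(p,[500,80,10]).astype(int);ims.append(cv2.resize(p["pixels"][v-50:v+50,u-50:u+50,::-1],(400,400),interpolation=2));print(u,v)
cv2.imwrite("pics/p4.png",np.hstack(ims))
s=manip.read_state();print(s["eef_pos"],s["finger_gap"])
for p in (a,b):
  print([(np.array(r["location"]).round(1).tolist(),round(r["conf"],2)) for r in manip.search_frame(p,"dish0")])
E
```

```text
clock: 10.1
eef_pos: [499.1, 18.4, 5.0]
eef_rot: [3.137, -0.004, 1.57]
wrist_force: [0.3, -0.6, 0.5]
finger_gap: 33.8
222 227
270 234
[499.12163813  18.62267464   5.0413878 ] 33.447989828504085
[]
[([495.1, 56.9, 10.7], 0.49), ([726.6, 324.1, 60.1], 0.29)]
```

View pics/p4.png

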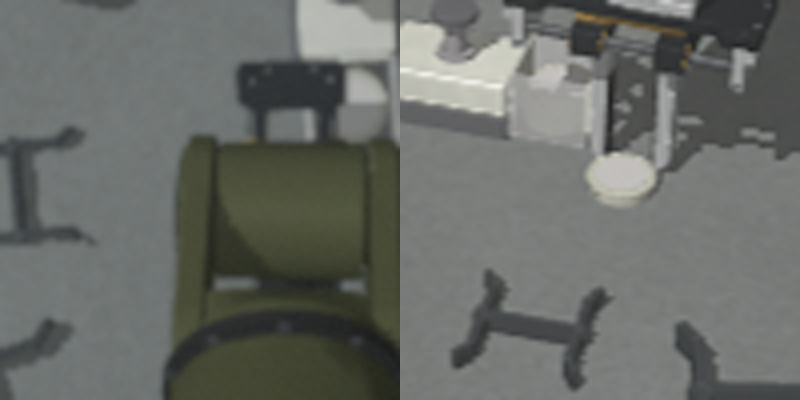

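```bash
python3 -m crank '[{"offset":[0.0025,0.007,0],"spin":0},{"offset":[0.005,0.014,0],"spin":0},{"offset":[0.0075,0.021,0],"spin":0},{"offset":[0.010,0.028,0],"spin":1},{"offset":[0.0125,0.035,0],"spin":2},{"offset":[0.015,0.042,0],"spin":3},{"offset":[0.0175,0.049,0],"spin":4},{"offset":[0.0195,0.055,0],"spin":5}]' 0.36 20
```

```text
clock: 10.97
eef_pos: [518.6, 73.8, 5.0]
eef_rot: [3.137, -0.004, 1.659]
wrist_force: [-0.4, -0.4, -0.3]
finger_gap: 33.4
```

```bash
python3 -m crank '[{"offset":[0.001,0.005,0],"spin":0},{"offset":[0.001,0.010,0],"spin":0},{"offset":[0.001,0.015,0],"spin":0},{"offset":[0.001,0.020,0],"spin":0},{"offset":[0.001,0.025,0],"spin":0},{"offset":[0.0005,0.030,0],"spin":0},{"offset":[0,0.035,0],"spin":0},{"offset":[-0.0005,0.04,0],"spin":0}]' 0.36 20
python3 - <<'E'
from h import *
b=manip.camera("side")
u,v=proj(b,[512,180,10]).astype(int);save(b,"p5.png",(u-40,v-40,u+40,v+40),6)
s=manip.read_state();print(u,v,s["eef_pos"],s["finger_gap"])
for n in("dish0","stop"): print([(np.array(r["location"]).round(1).tolist(),round(r["conf"],2)) for r in manip.search_frame(b,n)])
E
```

```text
clock: 11.63
eef_pos: [518.0, 114.3, 5.0]
eef_rot: [3.137, -0.004, 1.659]
wrist_force: [0.1, 0.2, -1.1]
finger_gap: 33.8
255 256 [517.94254426 114.93691049   5.00654145] 34.10589563963152
[([512.3, 149.4, 9.6], 0.61)]
[([350.6, 231.9, 18.8], 0.97), ([507.2, 211.4, 12.3], 0.55)]
```

View pics/p5.png

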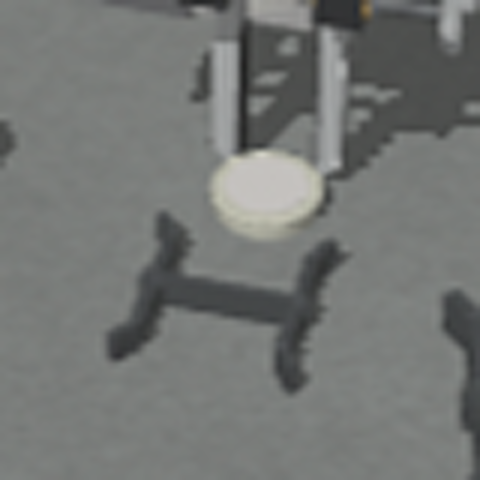

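```bash
python3 -m crank '[{"offset":[0.001,0.004,0],"spin":0},{"offset":[0.001,0.008,0],"spin":0},{"offset":[0.001,0.012,0],"spin":0},{"offset":[0,0.016,0],"spin":0},{"offset":[0,0.020,0],"spin":0},{"offset":[-0.0005,0.024,0],"spin":0},{"offset":[-0.001,0.028,0],"spin":0},{"offset":[-0.001,0.031,0],"spin":0}]' 0.36 20
```

```text
clock: 12.45
eef_pos: [516.9, 145.6, 5.0]
eef_rot: [3.137, -0.004, 1.66]
wrist_force: [-0.5, 0.1, 1.9]
finger_gap: 33.8
```

```bash
python3 -m crank '[{"offset":[0,0.001,0],"spin":0},{"offset":[0,0.002,0],"spin":0},{"offset":[0,0.003,0],"spin":0},{"offset":[0,0.004,0],"spin":0},{"offset":[-0.0005,0.005,0],"spin":0},{"offset":[-0.0005,0.006,0],"spin":0},{"offset":[-0.0005,0.007,0],"spin":0},{"offset":[-0.001,0.008,0],"spin":0}]' 0.36 20
```

```text
clock: 13.12
eef_pos: [515.9, 153.7, 5.0]
eef_rot: [3.137, -0.004, 1.66]
wrist_force: [-0.0, -1.0, -0.5]
finger_gap: 33.6
```

```bash
python3 -m crank '[{"offset":[0,0.0005,0],"spin":0},{"offset":[0,0.001,0],"spin":0},{"offset":[0,0.0015,0],"spin":0},{"offset":[0,0.002,0],"spin":0},{"offset":[0,0.0025,0],"spin":0},{"offset":[0,0.003,0],"spin":0},{"offset":[0,0.0035,0],"spin":0},{"offset":[0,0.004,0],"spin":0}]' 0.36 20
python3 - <<'E'
from h import *
b=manip.camera("side")
u,v=proj(b,[512,180,10]).astype(int);save(b,"p6.png",(u-40,v-40,u+40,v+40),6)
s=manip.read_state();print(u,v,s["eef_pos"],s["wrist_force"])
E
```

```text
clock: 13.78
eef_pos: [516.0, 157.7, 5.0]
eef_rot: [3.137, -0.004, 1.66]
wrist_force: [0.0, 0.2, -0.0]
finger_gap: 33.8
255 256 [515.97615744 157.79241815   4.99400681] [-0.40317695  0.41108064  0.01464822]
```

View pics/p6.png

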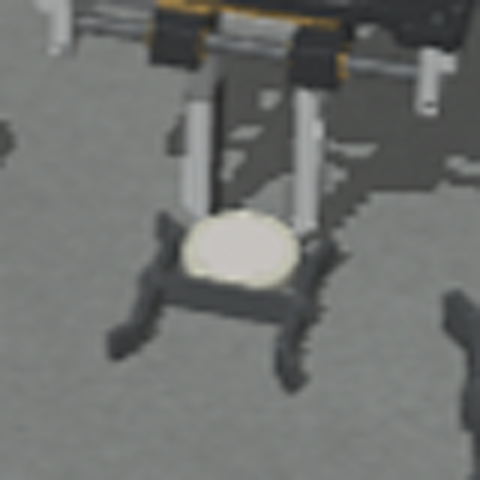

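```bash
python3 -m crank '[{"offset":[0,0.0005,0],"spin":0},{"offset":[0,0.001,0],"spin":0},{"offset":[0,0.0015,0],"spin":0},{"offset":[0,0.002,0],"spin":0},{"offset":[0,0.0025,0],"spin":0},{"offset":[0,0.003,0],"spin":0},{"offset":[0,0.0035,0],"spin":0},{"offset":[0,0.004,0],"spin":0}]' 0.36 20
```

```text
clock: 14.5
eef_pos: [515.9, 160.3, 4.9]
eef_rot: [3.138, -0.002, 1.66]
wrist_force: [-0.5, -17.2, 2.3]
finger_gap: 33.6
```

```bash
python3 -m crank '[{"offset":[0,-0.002,0],"spin":0},{"offset":[0,-0.008,0],"spin":0},{"offset":[0.001,-0.016,0],"spin":0},{"offset":[0.001,-0.026,0],"spin":0},{"offset":[0.002,-0.036,0.005],"spin":0},{"offset":[0.002,-0.046,0.03],"spin":0},{"offset":[0,-0.065,0.06],"spin":0},{"offset":[-0.01,-0.09,0.09],"spin":0}]' 0.36 20
```

```text
clock: 15.17
eef_pos: [506.1, 69.4, 96.1]
eef_rot: [3.138, -0.002, 1.661]
wrist_force: [0.7, -0.0, 1.0]
finger_gap: 34.2
```

```bash
python3 -m crank '[{"offset":[0,-0.02,0.03],"spin":0},{"offset":[0,-0.05,0.05],"spin":0},{"offset":[0,-0.08,0.06],"spin":0},{"offset":[0,-0.11,0.06],"spin":0},{"offset":[0,-0.14,0.06],"spin":0},{"offset":[0,-0.16,0.06],"spin":0},{"offset":[0,-0.17,0.06],"spin":0},{"offset":[0,-0.17,0.06],"spin":0}]' 0.36 20
python3 - <<'E'
from h import *
b=manip.camera("side");a=manip.camera("top")
ims=[]
for p in(a,b):
    u,v=proj(p,[512,200,10]).astype(int);ims.append(cv2.resize(p["pixels"][v-40:v+40,u-40:u+40,::-1],(400,400),interpolation=2));print(u,v)
cv2.imwrite("pics/p7.png",np.hstack(ims))
for n in ("dish0","plunger","stop","jar"):
  for p in (a,b): print(n,[(np.array(r["location"]).round(1).tolist(),round(r["conf"],2)) for r in manip.search_frame(p,n)])
E
```

```text
clock: 15.83
eef_pos: [505.8, -102.5, 156.3]
eef_rot: [3.137, -0.002, 1.658]
wrist_force: [1.0, 1.1, 0.1]
finger_gap: 33.8
179 224
253 261
dish0 [([511.0, 183.9, 12.4], 0.79), ([560.7, -22.2, 32.7], 0.74)]
dish0 [([509.2, 190.1, 12.4], 0.57), ([563.4, -30.6, 32.0], 0.42)]
plunger [([644.9, -17.2, 84.2], 0.58), ([716.3, -226.2, 78.9], 0.38)]
plunger [([640.9, -11.4, 83.5], 0.58)]
stop [([340.8, 232.9, 19.0], 0.87), ([473.1, 374.8, 4.5], 0.55), ([514.1, 208.0, 14.5], 0.54), ([554.4, -245.4, 62.8], 0.33)]
stop [([350.5, 231.8, 20.0], 0.88), ([508.1, 215.6, 12.4], 0.6)]
jar [([659.2, 172.6, 54.0], 0.58)]
jar [([656.0, 185.5, 37.6], 0.52)]
```

View pics/p7.png

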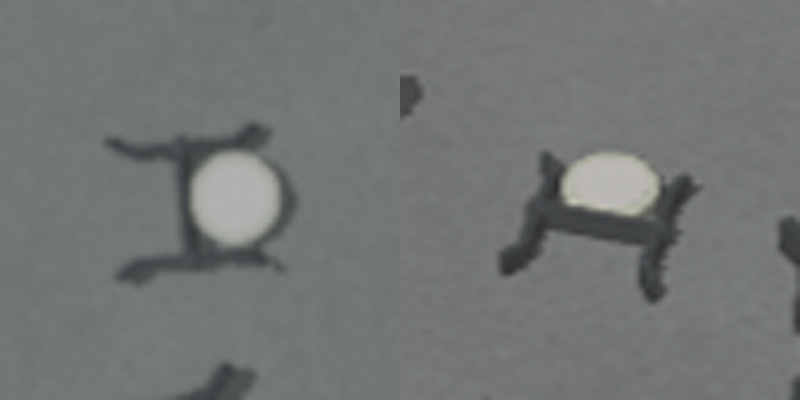

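```bash
python3 -c "
from cell import manip
print(manip.sign_off())"
```

```text
the job is handed in; nothing more can be done
None
```

I pressed the plunger once, slowly, with the shut fingers and let it come back up. I then pushed the ejected dish along the bench with the part-open fingers into the smaller stop's -y bay, the one facing the dispenser. I stopped when the push met 17 N, backed away, and handed the job in at about 16 s of the 72 s allowed.

**What the last checks showed:**
- **Dish:** the final pictures show it against the middle wall and centred between the rails.
- **Plunger:** it is up (measured height about 84 mm).
- **Arm:** it was clear of everything at hand-in.
- **Dispenser:** a dish shows in the magazine, and no second dish came out.
- **Bystanders:** I rechecked only the jar, which had moved no more than the measurement error. I did not measure the others again, but the arm's path stayed clear of them.

**Where readings disagreed:**
- The two cameras placed things up to about 10 mm apart in y (dish at y = 184 from the top camera, 190 from the side). I judged the seating by the contact force and by the dish's place relative to the stop in the pictures.
- The plunger halted about 3 mm short on the first press command. I pressed further in the same stroke, and the fingers then read 52 mm height, which is full travel.

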